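# Reverse the teardown jars for reassembly

### The job

The jars on the dark rack stand, left to right, in the order in which the parts in them came off the machine; for putting it together again, move all four jars to the empty rack in the reverse order, so that the leftmost jar becomes the rightmost and so on. Stand each jar upright and centred on its own round cork inlay, one jar to each inlay, setting it down gently without dropping it and without tipping any jar over.

Things in the scene. Friction and masses are not known exactly. Their poses are not given: they have to be found in the camera images.
- jar_round_mid (a point): Centre (half-way up, 30 mm above its underside) of the squat round amber glass jar, 54 mm in diameter up to 42 mm, 60 mm tall with its lid (48 mm lid). Steel clip-on lid; the clip is on its own +y side, so the sides towards its own x and -x are free to grasp. z is up. Loose, about 0.15 to 0.3 kg. At the start it stands centred on pad_round, its yaw up to 0.3 rad off the pad's.
- jar_tall_mid (a point): Centre (half-way up, 43 mm above its underside) of the slim tall round amber glass jar, 42 mm in diameter up to 70 mm, 86 mm tall with its lid (40 mm lid). Steel clip-on lid; the clip is on its own +y side, so the sides towards its own x and -x are free to grasp. z is up. Loose, about 0.15 to 0.3 kg. At the start it stands centred on pad_tall, its yaw up to 0.3 rad off the pad's.
- jar_square_mid (a point): Centre (half-way up, 36 mm above its underside) of the square amber glass jar, 46 by 46 mm up to 60 mm (sides along its own x and y), 72 mm tall with its lid (42 mm lid). Steel clip-on lid; the clip is on its own +y side, so the sides towards its own x and -x are free to grasp. z is up. Loose, about 0.15 to 0.3 kg. At the start it stands centred on pad_square, its yaw up to 0.3 rad off the pad's.
- jar_neck_mid (a point): Centre (half-way up, 40 mm above its underside) of the shouldered amber glass jar, 48 mm in diameter up to 44 mm, then narrowing to a 33 mm neck at 56 mm, 80 mm tall with its lid (36 mm lid). Steel clip-on lid; the clip is on its own +y side, so the sides towards its own x and -x are free to grasp. z is up. Loose, about 0.15 to 0.3 kg. At the start it stands centred on pad_neck, its yaw up to 0.3 rad off the pad's.
- pad_round: White pad, 82 by 74 mm and 3 mm thick, fixed on the dark wooden rack under the round jar, with a flat washer fixed to it in front of the jar (towards the robot). Its origin is at the underside (3 mm below the jar's foot), under the jar's starting centre. It stays put, and so tells where that jar stood.
- pad_tall: White pad, 82 by 74 mm and 3 mm thick, fixed on the dark wooden rack under the tall jar, with a small dark bolt lying across fixed to it in front of the jar (towards the robot). Its origin is at the underside (3 mm below the jar's foot), under the jar's starting centre. It stays put, and so tells where that jar stood.
- pad_square: White pad, 82 by 74 mm and 3 mm thick, fixed on the dark wooden rack under the square jar, with a brass hex nut fixed to it in front of the jar (towards the robot). Its origin is at the underside (3 mm below the jar's foot), under the jar's starting centre. It stays put, and so tells where that jar stood.
- pad_neck: White pad, 82 by 74 mm and 3 mm thick, fixed on the dark wooden rack under the shouldered jar, with a copper-coloured spring fixed to it in front of the jar (towards the robot). Its origin is at the underside (3 mm below the jar's foot), under the jar's starting centre. It stays put, and so tells where that jar stood.
- rack_a: The full rack: a fixed dark wooden board 96 mm deep (own x), 336 mm long, top face 12 mm above the bench, end cheeks 26 mm high; long side along its own y (+y: left end seen from the robot). Origin at the centre of its underside. Its four places lie at y = +123, +41, -41 and -123 mm on its centre line, each with a pad and a jar.
- rack_b: The empty rack: a fixed lighter wooden board 88 mm deep (own x), 336 mm long, top face 12 mm above the bench, aluminium lips 18 mm high on its long edges, end cheeks 26 mm high; long side along its own y (+y: left end seen from the robot). Origin at the centre of its underside. Its four places, flush round 54 mm cork inlays with dark rims, lie at y = +123, +41, -41 and -123 mm on its centre line.

How it is judged:
At the end, for the whole second after the job is handed in: Every jar stands upright (within 0.1 rad) and at rest on the empty rack, within 12 mm along and across of the centre of the place that mirrors its old one: the place at +123 mm on the full rack goes to -123 mm on the empty one, +41 to -41, -41 to +41 and -123 to +123 (((y of pad_round in the frame of rack_a between 0.103 and 0.143 m and y of jar_round_mid in the frame of rack_b between -0.135 and -0.111 m) or (y of pad_round in the frame of rack_a between 0.021 and 0.061 m and y of jar_round_mid in the frame of rack_b between -0.053 and -0.029 m) or (y of pad_round in the frame of rack_a between -0.061 and -0.021 m and y of jar_round_mid in the frame of rack_b between 0.029 and 0.053 m) or (y of pad_round in the frame of rack_a between -0.143 and -0.103 m and y of jar_round_mid in the frame of rack_b between 0.111 and 0.135 m)) and x of jar_round_mid in the frame of rack_b between -0.012 and 0.012 m and z of jar_round_mid in the frame of rack_b between 0.037 and 0.047 m and angle between each of jar_round_mid, jar_tall_mid, jar_square_mid, jar_neck_mid's own z axis and vertical below 0.1 rad and linear speed of each of jar_round, jar_tall, jar_square, jar_neck below 0.02 m/s and angular speed of each of jar_round, jar_tall, jar_square, jar_neck below 0.2 rad/s and ((y of pad_tall in the frame of rack_a between 0.103 and 0.143 m and y of jar_tall_mid in the frame of rack_b between -0.135 and -0.111 m) or (y of pad_tall in the frame of rack_a between 0.021 and 0.061 m and y of jar_tall_mid in the frame of rack_b between -0.053 and -0.029 m) or (y of pad_tall in the frame of rack_a between -0.061 and -0.021 m and y of jar_tall_mid in the frame of rack_b between 0.029 and 0.053 m) or (y of pad_tall in the frame of rack_a between -0.143 and -0.103 m and y of jar_tall_mid in the frame of rack_b between 0.111 and 0.135 m)) and x of jar_tall_mid in the frame of rack_b between -0.012 and 0.012 m and z of jar_tall_mid in the frame of rack_b between 0.05 and 0.06 m and ((y of pad_square in the frame of rack_a between 0.103 and 0.143 m and y of jar_square_mid in the frame of rack_b between -0.135 and -0.111 m) or (y of pad_square in the frame of rack_a between 0.021 and 0.061 m and y of jar_square_mid in the frame of rack_b between -0.053 and -0.029 m) or (y of pad_square in the frame of rack_a between -0.061 and -0.021 m and y of jar_square_mid in the frame of rack_b between 0.029 and 0.053 m) or (y of pad_square in the frame of rack_a between -0.143 and -0.103 m and y of jar_square_mid in the frame of rack_b between 0.111 and 0.135 m)) and x of jar_square_mid in the frame of rack_b between -0.012 and 0.012 m and z of jar_square_mid in the frame of rack_b between 0.043 and 0.053 m and ((y of pad_neck in the frame of rack_a between 0.103 and 0.143 m and y of jar_neck_mid in the frame of rack_b between -0.135 and -0.111 m) or (y of pad_neck in the frame of rack_a between 0.021 and 0.061 m and y of jar_neck_mid in the frame of rack_b between -0.053 and -0.029 m) or (y of pad_neck in the frame of rack_a between -0.061 and -0.021 m and y of jar_neck_mid in the frame of rack_b between 0.029 and 0.053 m) or (y of pad_neck in the frame of rack_a between -0.143 and -0.103 m and y of jar_neck_mid in the frame of rack_b between 0.111 and 0.135 m)) and x of jar_neck_mid in the frame of rack_b between -0.012 and 0.012 m and z of jar_neck_mid in the frame of rack_b between 0.047 and 0.057 m); the robot touches nothing.
It fails at once if a jar is tipped over (angle between any of jar_round_mid, jar_tall_mid, jar_square_mid, jar_neck_mid's own z axis and vertical above 0.7 rad).
It fails at once if a jar is dropped (falls freely, faster than 0.6 m/s) ((contact force between the fingers and jar_round below 0.02 N and linear speed of jar_round above 0.6 m/s) or (contact force between the fingers and jar_tall below 0.02 N and linear speed of jar_tall above 0.6 m/s) or (contact force between the fingers and jar_square below 0.02 N and linear speed of jar_square above 0.6 m/s) or (contact force between the fingers and jar_neck below 0.02 N and linear speed of jar_neck above 0.6 m/s)).
It also fails if it takes over 102 s, if anything falls off the work surface, if the arm or the gripper's body presses on something with over 40 N, if the wrist force passes 120 N, or if a joint passes its speed limit or range.

### The arm

A 7-joint arm with a two-finger parallel gripper is mounted at the origin on the work surface. World frame = base frame: x ahead of the robot, y to its left, z up, the work surface at z = 0. Lengths are in m, angles in rad, forces in N, time in s.
With the tool pointing down it reaches from about 0.4 to 0.9 m from the base axis. Payload 5.6 kg.
Tool frame: the origin (TCP) lies midway between the tips of the shut fingers; the grasp point (between the pads) lies 19 mm behind it; y points along the fingers, z is the direction in which the jaws open and shut, and the axes are right-handed (so a half turn about y gives the same grasp; the last joint's range is limited). The gripper opens to 92 mm and grips with 3 to 60 N. Pads are 20 mm wide; open, the fingers measure 128 mm over their backs; the gripper's body (75 mm by 189 mm) begins 69 mm behind the grasp point.
Start: joints at [1.076, 0.468, -0.012, 1.603, 0.006, 1.071, -0.056], TCP at [0.284, -0.585, 0.215] pointing down, gripper open.
Joint ranges: [-2.53, 2.53], [-0.31, 2.02], [-1.57, 1.55], [0.28, 2.44], [-1.29, 4.43], [0.15, 1.84], [-2.92, 2.92]. Speed limits (rad/s): [2.57, 2.57, 3.14, 3.14, 3.14, 3.14, 3.14].

### API

Orientations are given as a 3x3 rotation matrix whose columns are the frame's x, y, z axes.
In Python, from station import env, effector, solver, viewer, workorder, search_frame, tip_of gives the robot as it stands. Calls block until the motion is done:
- env.reach(position, orientation): joint-space move of the TCP to a pose.
- env.movel(position, frame=None, rate=0.15): straight line of the TCP; frame=None keeps the orientation; rate is the mean speed in m/s.
- env.goto_joints(angles): joint-space move.
- effector.release() and effector.grasp(squeeze=None): open the fingers fully, or close them until they stop; squeeze is the grip in N (None keeps the last).
- env.pause(seconds).
- solver.inverse_kinematics(position, orientation): joint angles nearest the present ones, or None.
- env.sense(): the state.
- viewer.read_camera(name): name is "side" or "top" or "wrist"; returns (picture, depth): 400x640x3 uint8, red, green, blue; 400x640 float32, m along the optical axis (not along the pixel's ray), 0 where there is no reading.
- viewer.camera_info(name): a dict with "intrinsics" (3x3 intrinsics, pixels), "eye" and "rotation" of the camera in the world; the wrist camera has in their place "T_tool_cam" (4x4, takes a point from camera to tool coordinates, whose origin is the TCP and whose axes are the tool frame's). Camera axes: x right, y up, looking along -z (the intrinsics and any distortion apply to the point x, -y, -z); pixel columns grow to the right and rows downward; lengths in m; the calibration is good to about 2 mm. A picture is of the moment at which its call begins: read the wrist's pose just before it. camera_info takes no time and is no camera call.
A pose or a line that the arm cannot do raises env.PlanningError and nothing moves.
- workorder.finish_job(): hands the job in, once; it reports no verdict.
Trained networks look in the newest picture that a camera, given by its name, has taken for a name from the list of things; names that differ only in an ending like _2 or _b are one class to them, and where a whole thing is asked for, a point or a joint stands for the part that bears it (a point fixed in the world has none). Each returns a list of dicts, best first, with "score" (0 to 1); they miss things now and then, are a little off and sometimes report something else, mostly with a low value. They report only what shows in the picture. A call takes as long as a camera call.
- search_frame(camera, name): "at" ([x, y, z] in m, in world coordinates, good to about 4 mm: the middle of the surface that is visible of it).
- tip_of(camera, name): "at" ([x, y, z] in m, in world coordinates, good to about 4 mm: a listed point, or the origin of a listed thing).
The state is a dict: "t": time; "joint_positions": joint angles; "joint_velocities": joint speeds; "tau": joint torques, N m; "ee_pos": TCP position; "tcp_rot": TCP orientation; "wrist_force": force on the tool from outside, world axes, zero at the start; "moment": the same for the moment, N m; "gripper_width": finger opening in m.
Only numpy, scipy, OpenCV 4.12 (cv2) and the standard library are available. Lean on these libraries where they do the work, as an engineer would, in place of code of your own. Each camera call takes 0.05 s, during which the arm holds its last target. There are 200 camera calls.

## Working session

There is one attempt and no reset: what is moved stays moved. The work goes in short steps, each a Python script; the robot and the scene stay as the last script left them, time stands still between calls to the robot, and variables do not carry over. Pictures are saved under pics/ and viewed, about 12 in all and at most 16, crops included, and the job is handed in when it is done.

```bash
mkdir -p pics; python3 - <<'E'
from station import *
import cv2,numpy as np
s=env.sense();print(s['t'],s['ee_pos'],s['tcp_rot'].tolist() if hasattr(s['tcp_rot'],'tolist') else s['tcp_rot'],s['gripper_width'])
for c in("top","side"):
    p,d=viewer.read_camera(c);cv2.imwrite(f"pics/{c}0.png",p[:,:,::-1]);np.save(f"{c}0.npy",d)
    i=viewer.camera_info(c);print(c,i)
    for n in["jar_round_mid","jar_tall_mid","jar_square_mid","jar_neck_mid","pad_round","pad_tall","pad_square","pad_neck","rack_a","rack_b"]:
        print(n,[(np.round(r["at"],3).tolist(),round(r["score"],2)) for r in tip_of(c,n)[:2]])
E
```

```text
0.0 [ 0.28344013 -0.58428798  0.21363099] [[-0.8997060163204288, -0.000895057707098592, 0.4364954559540406], [-0.43649635674804027, 0.0015667261439165276, -0.8997046603829937], [0.00012141874784438056, -0.9999983721191205, -0.0018002823658359957]] 0.09170739522880311
top {'intrinsics': array([[426.91001492,   0.        , 321.7627118 ],
       [  0.        , 426.91001492, 205.9105961 ],
       [  0.        ,   0.        ,   1.        ]]), 'eye': array([ 0.49731776, -0.02128958,  0.781935  ]), 'rotation': array([[ 2.82870941e-02,  9.93931219e-01, -1.06304150e-01],
       [-9.99592862e-01,  2.85238433e-02,  7.07036823e-04],
       [ 3.73494888e-03,  1.06240869e-01,  9.94333409e-01]])}
jar_round_mid [([0.486, -0.18, 0.042], 0.9)]
jar_tall_mid [([0.46, 0.063, 0.056], 0.86)]
jar_square_mid [([0.467, -0.018, 0.05], 0.67)]
jar_neck_mid [([0.478, -0.103, 0.057], 0.69)]
pad_round [([0.484, -0.18, 0.008], 0.57)]
pad_tall [([0.46, 0.066, 0.017], 0.62), ([0.489, -0.179, 0.044], 0.48)]
pad_square [([0.465, -0.018, 0.009], 0.96)]
pad_neck [([0.472, -0.098, 0.013], 0.91), ([0.459, 0.065, 0.056], 0.5
[... 262 characters left out ...]
9],
       [  0.        ,   0.        ,   1.        ]]), 'eye': array([0.09205911, 0.49406758, 0.47193341]), 'rotation': array([[-0.73402109,  0.32794631, -0.59469677],
       [-0.67893027, -0.37541007,  0.63096827],
       [-0.01633144,  0.86690167,  0.49821159]])}
jar_round_mid [([0.484, -0.179, 0.048], 0.73), ([0.472, -0.02, 0.048], 0.15)]
jar_tall_mid [([0.459, 0.06, 0.059], 0.93)]
jar_square_mid [([0.47, -0.021, 0.05], 0.95)]
jar_neck_mid [([0.476, -0.102, 0.055], 0.57)]
pad_round [([0.484, -0.185, 0.011], 0.74)]
pad_tall [([0.462, 0.067, 0.009], 0.71)]
pad_square [([0.465, -0.017, 0.017], 0.85), ([0.473, -0.1, 0.056], 0.67)]
pad_neck [([0.482, -0.096, 0.013], 0.59)]
rack_a []
rack_b []
```

View pics/top0.png

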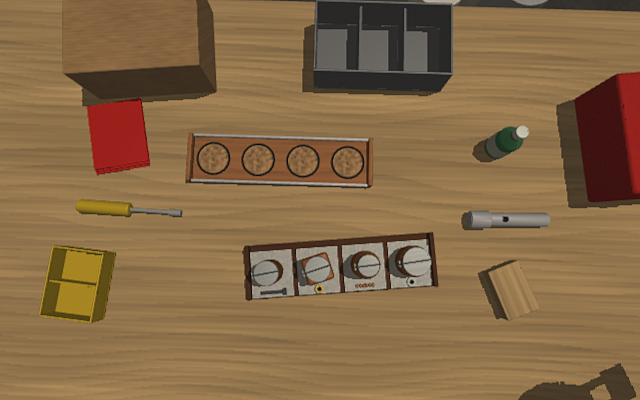

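View pics/side0.png

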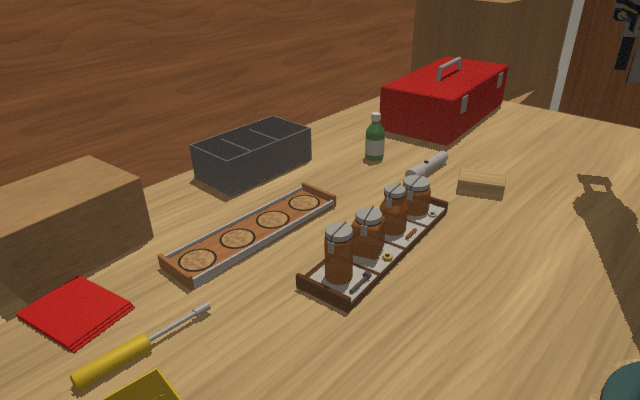

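The views show jars left to right tall (266,272), square (317,268), neck (366,265) and round (411,262). The inlays run from (213,158) to (347,162). Next I'll measure the lids by depth and the inlays by circle fit.

```bash
cat > h.py <<'E'
import numpy as np,cv2
from station import *
def cam(c="top"):
    i=viewer.camera_info(c);return i['intrinsics'],np.array(i['eye']),np.array(i['rotation'])
def ray(u,v,c="top"):
    K,e,R=cam(c);return e,R@np.array([(u-K[0,2])/K[0,0],-(v-K[1,2])/K[1,1],-1])
def onz(u,v,z,c="top"):
    e,r=ray(u,v,c);return e+r*(z-e[2])/r[2]
def cloud(d,c="top"):
    K,e,R=cam(c);v,u=np.mgrid[:d.shape[0],:d.shape[1]]
    P=np.stack([(u-K[0,2])/K[0,0]*d,-(v-K[1,2])/K[1,1]*d,-d],-1)
    return P@R.T+e
E
python3 - <<'E'
from h import *
im=cv2.imread("pics/top0.png");d=np.load("top0.npy");P=cloud(d)
g=cv2.resize(cv2.cvtColor(im,cv2.COLOR_BGR2GRAY)[130:190,180:380],None,fx=4,fy=4,interpolation=cv2.INTER_CUBIC)
c=cv2.HoughCircles(g,cv2.HOUGH_GRADIENT,1,120,param1=120,param2=15,minRadius=58,maxRadius=76)
for x,y,r in sorted(c[0].tolist()):
    u,v=180+(x+.5)/4-.5,130+(y+.5)/4-.5;print(round(u,1),round(v,1),round(r/4,1),onz(u,v,.012).round(4),P[int(v),int(u)].round(4))
J={"tall":(.46,.064,.101,.04),"square":(.467,-.018,.087,.042),"neck":(.476,-.1,.095,.036),"round":(.485,-.181,.075,.048)}
for n,(x,y,zt,D) in J.items():
    m=(np.hypot(P[...,0]-x,P[...,1]-y)<.035)&(abs(P[...,2]-zt)<.008)&(d>0)
    Q=P[m];(cx,cy),(w,h),a=cv2.minAreaRect(Q[:,:2].astype(np.float32));
    vu=np.argwhere(m);_,r=cv2.minEnclosingCircle(Q[:,:2].astype(np.float32))
    print(n,len(Q),Q[:,2].mean().round(4),"mean",Q[:,:2].mean(0).round(4),"mid",((Q[:,:2].max(0)+Q[:,:2].min(0))/2).round(4),"r",round(r,4),"px",vu.mean(0)[::-1].round(1))
cv2.imwrite("pics/zoom.png",cv2.resize(im[225:305,235:445],None,fx=3.8,fy=3.8,interpolation=cv2.INTER_CUBIC))
for t in(0,1):
    z=(-1)**t
    R=np.array([[0,0,z],[-z,0,0],[0,-1,0]]).astype(float)
    for p in([.46,.064,.15],[.485,-.181,.15],[.66,.18,.15],[.65,-.07,.15],[.46,.064,.03],[.66,.18,.2]):
        q=solver.inverse_kinematics(p,R);print(z,None if q is None else np.round(q,2))
E
```

```text
212.5 158.2 16.1 [0.6618 0.1809 0.012 ] [0.6621 0.1817 0.0125]
257.5 159.5 14.7 [0.6618 0.0984 0.012 ] [0.6628 0.0994 0.0118]
302.8 160.8 16.4 [0.6619 0.0154 0.012 ] [0.6626 0.0166 0.0151]
347.2 162.0 16.5 [ 0.6619 -0.0663  0.012 ] [ 0.6621 -0.0659  0.0112]
tall 505 0.1009 mean [0.4618 0.0643] mid [0.4619 0.0639] r 0.0215 px [265.3 272.6]
square 525 0.0869 mean [ 0.4701 -0.0167] mid [ 0.47   -0.0152] r 0.0233 px [316.9 268.4]
neck 403 0.0948 mean [ 0.4785 -0.0979] mid [ 0.4781 -0.0977] r 0.0201 px [367.8 264.7]
round 677 0.0746 mean [ 0.4867 -0.1791] mid [ 0.4864 -0.1784] r 0.0263 px [415.9 260.8]
1 [ 0.38  0.33 -0.68  2.07  0.28  0.83 -0.47]
1 [ 0.65  0.37 -0.44  1.96  0.2   0.85  0.11]
1 [ 0.1   0.69 -0.64  1.53  0.44  1.07 -0.64]
1 [ 0.42  0.61 -0.53  1.62  0.35  1.01 -0.21]
1 [ 0.22  0.53 -0.51  2.14  0.47  0.58 -0.63]
1 [ 0.13  0.64 -0.67  1.49  0.42  1.16 -0.62]
-1 [ 0.8   0.65 -1.31  2.05  0.74  1.04  2.26]
-1 [ 0.15  0.33  0.17  1.99 -0.07  0.83 -2.78]
-1 [ 0.41  1.05 -1.33  1.51  1.03  1.4   2.15]
-1 [-0.73  0.97  1.34  1.7  -0.98  1.31 -2.32]
-1 [ 0.76  1.04 -1.33  2.11  1.2   1.12  1.94]
-1 [ 0.41  0.97 -1.33  1.47  0.95  1.43  2.2 ]
```

View pics/zoom.png

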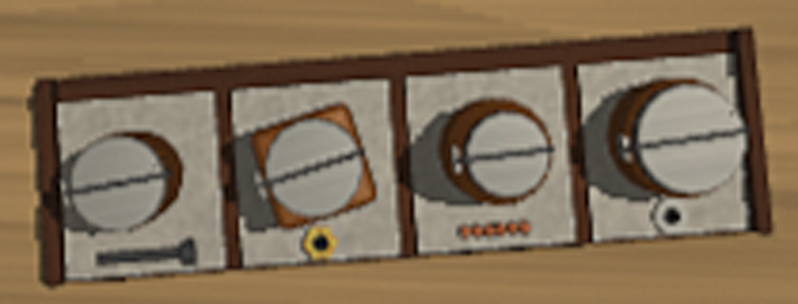

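Lid tops match the expected heights (101, 87, 95 and 75 mm) and the jar and inlay spacings are about 82 mm. From the lid straps the yaws are tall 0.18, square 0.37, neck 0.13 and round 0.175. I'll start with the tall jar.

```bash
cat >> h.py <<'E'
J={"tall":((.4618,.0641),.18,.040,3),"square":((.4700,-.0162),.36,.034,2),"neck":((.4783,-.0979),.13,.030,1),"round":((.4866,-.1788),.175,.030,0)}
B=[(.6620,.1812),(.6620,.0988),(.6620,.0158),(.6620,-.0662)]
def rot(a): return np.array([[np.sin(a),0,np.cos(a)],[-np.cos(a),0,np.sin(a)],[0,-1,0]])
def job(n,first=False):
    (x,y),a,h,k=J[n];bx,by=B[k];zg=.015+h-.019;zp=.012+h-.019
    (env.reach if first else env.movel)([x,y,.2 if first else .16],rot(a),**({} if first else dict(rate=.3)))
    env.movel([x,y,zg],rate=.12)
    f0=env.sense()['wrist_force'][2]
    effector.grasp(25); s=env.sense(); print(n,"width",s['gripper_width'],"t",s['t'])
    env.movel([x,y,zg+.125],rate=.12); s=env.sense()
    print(" dF",s['wrist_force'][2]-f0,"w",s['gripper_width'])
    if s['gripper_width']<.03: raise SystemExit("no grasp")
    env.movel([bx,by,zp+.10],rot(0.),rate=.2)
    env.movel([bx,by,zp+.006],rate=.1); env.pause(.2)
    f1=env.sense()['wrist_force'][2]
    for dz in np.arange(.003,-.0026,-.001):
        env.movel([bx,by,zp+dz],rate=.02); s=env.sense(); f=s['wrist_force'][2]-f1
        if f>1.5: break
    print(" set dz",dz,"F",f,"ee",s['ee_pos'].round(4))
    effector.release(); env.pause(.2)
    env.movel([bx,by,zp+.135],rate=.15); print(" t",env.sense()['t'])
def look(name):
    p,d=viewer.read_camera("top");cv2.imwrite(f"pics/{name}.png",p[:,:,::-1]);return cloud(d),d
def check(P,d,n):
    k=J[n][3];zt=dict(tall=.098,square=.084,neck=.092,round=.072)[n];x,y=B[k]
    m=(np.hypot(P[...,0]-x,P[...,1]-y)<.035)&(abs(P[...,2]-zt)<.006)&(d>0)
    print(n,m.sum(),"err",(P[m].mean(0)-[x,y,zt]).round(4) if m.any() else None)
E
python3 - <<'E'
from h import *
job("tall",True)
P,d=look("t1");check(P,d,"tall")
E
```

```text
tall width 0.041535489527437824 t 5.8167
 dF -2.8347788701740506 w 0.04174220648585118
 set dz -0.001 F 7.282736942345886 ee [ 0.6622 -0.0662  0.033 ]
 t 13.0667
tall 60 err [-0.004  -0.0058 -0.0001]
```

View pics/t1.png

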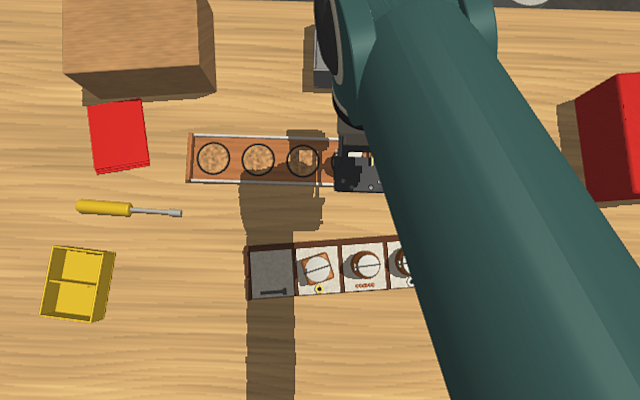

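```bash
python3 - <<'E'
from h import *
job("square")
env.movel([.4783,-.0979,.17],rot(.13),rate=.3)
P,d=look("t2");check(P,d,"tall");check(P,d,"square")
E
```

```text
square width 0.04596049526194139 t 15.9167
 dF -3.563725073383381 w 0.04579668796596914
 set dz 0.001 F 2.2233185574618606 ee [0.6619 0.0158 0.0279]
 t 22.3833
tall 462 err [0.0004 0.0012 0.    ]
square 494 err [ 0.0003 -0.0001  0.0001]
```

The picture showed the tall jar's pad empty and the gripper over the jar at its new place. With the view clear, both placed jars are within about 1 mm. I'll do the remaining two.

```bash
python3 - <<'E'
from h import *
job("neck"); job("round")
env.movel([.45,-.15,.25],rate=.3)
P,d=look("t3")
for n in J: check(P,d,n)
print(env.sense()['t'],env.sense()['ee_pos'])
p,_=viewer.read_camera("side");cv2.imwrite("pics/s3.png",p[:,:,::-1])
E
```

```text
neck width 0.047340577885751696 t 25.55
 dF -3.4576921078295912 w 0.04723515895318147
 set dz -0.001 F 8.69480384673492 ee [0.6622 0.0988 0.023 ]
 t 32.875
round width 0.053334534539219595 t 36.05
 dF -2.588118147074477 w 0.053631901182093565
 set dz 0.0 F 1.6183305765006077 ee [0.6622 0.1813 0.0232]
 t 43.7
tall 465 err [ 0.0004  0.0011 -0.    ]
square 492 err [ 0.0004 -0.0001  0.0001]
neck 373 err [ 0.0005 -0.001   0.    ]
round 629 err [ 0.0007 -0.002   0.0002]
45.25 [ 0.45031812 -0.14879391  0.24971387]
```

View pics/s3.png

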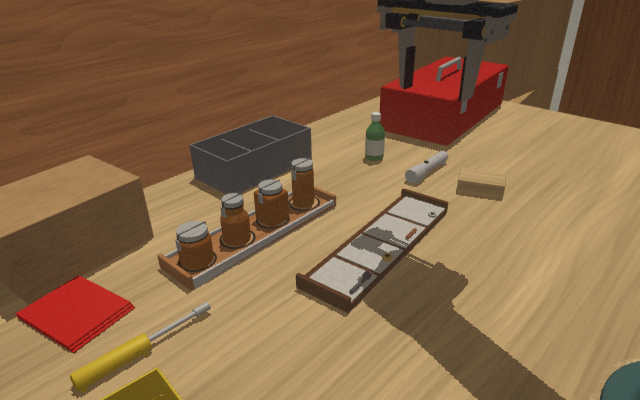

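The side view shows all four jars upright on the light rack: round (196,246), neck (236,220), square (271,203) and tall (302,185). That is the mirrored order, and the gripper is clear.

```bash
python3 -c "
from station import *
print(workorder.finish_job())"
```

```text
the job is handed in; nothing more can be done
None
```

All four jars now stand on the empty rack in reverse order, and I handed the job in. From left to right they are round, shouldered, square and tall; on the dark rack they had been tall, square, shouldered and round.

- **Position:** the last top-camera depth check put every jar within about 2 mm of its inlay centre. The largest error was the round jar's, 2.0 mm along the rack. Lid heights were within 0.2 mm of expected.
- **Upright:** the last side view showed all four standing upright, with the gripper clear of everything.
- **Setting down:** the contact force I stopped on was 1.6 to 8.7 N. The shouldered (8.7 N) and tall (7.3 N) jars were pressed hardest, each about 1 mm past nominal contact.
- **Time:** the arm finished at about 45 s of the 102 s allowed.

One check disagreed: the first reading on the tall jar was about 6–7 mm off, because the arm was blocking most of the view. With a clear view it read 1.2 mm off.

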